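# Hold a clevis lug in the corner of the tacking fixture

### The job

Lift the lid off the round steel pot by its knob and set it aside flat on the bench, then take the clevis lug out of the pot, stand it on the foot plate in the tacking fixture with its slot running along the longer fence, and press it into the corner so that it bears squarely on both fences at once. Finish holding it there for the tack weld: do not let go or back off, keep it pressed against both fences. Leave the loose flat bar and the loose nut where they lie.

Things in the scene. Friction and masses are not known exactly. Their poses are not given: they have to be found in the camera images.
- pot: round open steel pot, heavy, does not move: 112 mm outside, 106 mm inside, rim 62 mm high, inner floor 4 mm above the bench. Origin: centre of its underside, z up. An open gripper 114 mm wide does not fit inside: part-open it to go in
- lid: loose flat round lid of the pot, 118 mm across, 9 mm thick (the lower 5 mm is a 100 mm step that drops into the pot, 3 mm to spare all round), 0.15 kg. Centred on top, a black knob 30 mm in diameter, 20 to 38 mm above the underside, on a thin stem. Origin: centre of the underside of the step, z up; 57 mm above the bench when on the pot, about 0 when lying on the bench
- lug: machined steel clevis lug, 44 x 34 x 46 mm, 0.3-0.5 kg, standing in the pot: base 18 mm high, above it two ears 11 mm thick with an open slot 12 mm wide between them and a 14 mm cross bore. Origin: centre of the underside; x along the slot (44 mm), y across the ears (34 mm), z up. Both ends alike. Grip it 19 mm or more above its underside: the fences rise 16 mm over the foot plate
- fixture: tacking fixture, fixed: base 136 x 136 x 12 mm, on it a steel foot plate, top 20 mm above the bench. Longer fence on its +x side, shorter on +y; a strap clamp up to 36 mm high in the -x -y corner. Origin: centre of the underside, axes along the sides, z up. Seated, the lug's origin is at x +18, y +13, z +20 mm here, its x axis along this y, either way round
- corner (a point): where the lines of the two fences' inner faces meet, at the top of the foot plate (x = y = +35, z = +20 mm in the fixture's frame)
- long_fence: longer fence, a rigid steel bar 101 mm long (along the fixture's y), 16 mm thick, top 36 mm above the bench; its inner face looks to -x and lies 8 mm to the -x side of its origin. Origin: middle of its foot, axes as the fixture's
- short_fence: shorter fence, a rigid steel bar 67 mm long (along the fixture's x), 16 mm thick, top 36 mm above the bench; its inner face looks to -y and lies 8 mm to the -y side of its origin; 8 mm of open gap to the longer fence. Origin: middle of its foot, axes as the fixture's
- flat_bar: loose flat steel bar 30 x 110 x 6 mm behind the fixture, not to be moved. Origin: centre of its underside
- hex_nut: loose hexagon nut 24 x 27 x 13 mm beyond the pot, not to be moved. Origin: centre of its underside
- work_light: big black work light, fixed, between the pot and the fixture, about 240 x 240 mm and up to 290 mm high with its handle: cross above it. Origin: middle of its foot on the bench. The bare bench behind it (seen from the robot), round a point 190 mm farther in x and 30 mm less in y than this origin, has room to lay the lid: 125 mm clear; thin cords lie on the bench nearer the pot
- bench_grinder: bench grinder, fixed, left of and nearer than the fixture, up to 250 mm high; it comes to within a few centimetres of the fixture on that side. Origin: middle of its foot

How it is judged:
By the outcome, as a careful person would: the job done as asked, in the order asked, and still so for the second after the job is handed in, while the arm keeps its last pose, push and grip.
It also fails if it takes over 72 s, if anything falls off the work surface, if the arm or the gripper's body presses on something with over 40 N, if the wrist force passes 120 N, or if a joint passes its speed limit or range.

### The arm

A 6-joint arm with a two-finger parallel gripper is mounted at the origin on a cart in front of the work surface, level with it; the furniture and walls round the work are solid. World frame = base frame: x ahead of the robot, y to its left, z up, the work surface at z = 0. Lengths are in m, angles in rad, forces in N, time in s.
With the tool pointing down it reaches from about 0.375 to 0.9 m from the base axis. Payload 3.1 kg.
Tool frame: the origin (TCP) lies between the finger pads; the fingertips stand manip.finger_overhang ahead of it and the grasp point (between the pads) lies 5 mm behind it (manip.finger_overhang is the distance from the TCP to the fingertips, in m); z points along the fingers, y is the line along which they close (so a half turn about z gives the same grasp; the last joint's range is limited). The gripper opens to 85 mm and grips with 20 to 120 N. Pads are 22 mm wide; open, the fingers measure 114 mm over their backs; the gripper's body (76 mm by 85 mm) begins 54 mm behind the grasp point. The pads swing forward as they close: fully open they stand 13 mm farther back than shut.
Start: joints at [-1.435, 0.527, 1.433, -0, 1.181, -0.178], TCP at [0.194, -0.594, 0.245] pointing down, gripper open.
Joint ranges: [-3.08, 3.08], [-0.75, 2.2], [0.22, 2.44], [-1.43, 4.57], [0, 2.65], [-2.85, 2.85]. Speed limits (rad/s): [2.79, 2.79, 3.14, 3.14, 3.14, 3.14].

### API

Orientations are given as a unit quaternion [x, y, z, w].
In Python, from station import manip gives the robot as it stands.
- The arm moves only by the tool drive_tool, never from a script. Its argument "plan" is a list of rows, each a list of 7 numbers: the shift along the tool's x, y, z in m, then the turn, a rotation vector about the tool's x, y, z in degrees, then the opening, from -1 (shut) to 1 (fully open). In form: [[x, y, z, wx, wy, wz, gripper], ...]. A call has 1 to 10 rows; each row shifts and turns the commanded pose from where the row before left it, along the tool's axes as they then stand; what a row does not reach is not made up. A row lasts 1/10 s, in which the tool goes at most 50 mm and 8.59 degrees, less where a joint would pass 70% of its speed; a pose out of reach is approached as far as the arm can. A call is refused whole if a number of a shift passes 0.05 or a number of a turn 8.59, either way. A call with a gripper value outside its range is refused whole. The fingers move at their own pace and stop on an object; "newtons" is the grip in N (left out, the last holds). Time passes only in rows, so rows that do not move let the fingers close. It gives the time, the measured TCP pose, the force, the opening and the grip force at its end, in the units of the state.
- manip.sense(): the state, without advancing time (a new reading comes with each control period).
- manip.snapshot(name): name is "side" or "top" or "wrist"; returns a dict with "image" (384x512x3 uint8, red, green, blue), "z_map" (384x512 float32, m along the optical axis (not along the pixel's ray), 0 where there is no reading), "fov_y" (degrees; the focal length in pixels is half the picture's height over the tangent of half this angle, whatever the lens; pixels are square), "cx", "cy" (the principal point, pixels), "extrinsics" (4x4, takes a point from camera to world coordinates); the wrist camera has in their place "mount" (4x4, takes a point from camera to tool coordinates, whose origin is the TCP and whose axes are the flange's). Camera axes: x right, y up, looking along -z (the intrinsics and any distortion apply to the point x, -y, -z); pixel columns grow to the right and rows downward; lengths in m; the calibration is good to about 2 mm. A picture is of the moment at which its call begins: read the wrist's pose just before it.
- manip.sign_off(): hands the job in; it is judged then, once.
The state is a dict: "t": time; "q": joint angles; "qd": joint speeds; "tau": joint torques, N m; "tcp_pos": TCP position; "tool_rot": TCP orientation; "force": force on the tool from outside, world axes, zero at the start; "ft_torque": the same for the moment, N m; "finger_gap": opening from 0.0 (shut) to 1.0 (fully open); "gripper_force": force on a finger pad.
Only numpy, scipy, OpenCV 4.12 (cv2) and the standard library are available. Lean on these libraries where they do the work, as an engineer would, in place of code of your own. Each camera call takes 0.05 s, during which the arm holds its last target. There are 200 camera calls.

## Working session

There is one attempt and no reset: what is moved stays moved. The work goes in short steps, Python scripts to look and compute and a tool call to move; the robot and the scene stay as the last step left them, time stands still between calls to the robot, and variables do not carry over. Pictures are saved under pics/ and viewed, at most 10 in all, crops included, and the job is handed in when it is done.

Besides the shell and the picture viewer there is one more tool, called after "Request:" in YAML: its name, and indented under it one key for each argument. drive_tool: Moves the arm, as the interface text tells. Its arguments: {"type":"object","properties":{"plan":{"type":"array"},"newtons":{"type":"number"}},"required":["plan"]}

```bash
mkdir -p pics; ls; cat > h.py <<'E'
import numpy as np, cv2
from station import manip
from scipy.spatial.transform import Rotation as R
def T(s=None):
    s=s or manip.sense(); M=np.eye(4); M[:3,:3]=R.from_quat(s['tool_rot']).as_matrix(); M[:3,3]=s['tcp_pos']; return M
def snap(n,f=None):
    M=T(); d=manip.snapshot(n); d['X']=d['extrinsics'] if n!='wrist' else M@d['mount']
    d['X']=np.array(d['X'])
    if f: cv2.imwrite('pics/'+f,d['image'][:,:,::-1]); np.savez('pics/'+f[:-4],z=d['z_map'],X=d['X'],i=np.array([d['fov_y'],d['cx'],d['cy']]),im=d['image'])
    return d
def load(f):
    a=np.load('pics/'+f+'.npz'); return dict(z_map=a['z'],X=a['X'],fov_y=a['i'][0],cx=a['i'][1],cy=a['i'][2],image=a['im'])
def cloud(d):
    z=d['z_map']; f=z.shape[0]/2/np.tan(np.radians(d['fov_y']/2)); v,u=np.mgrid[:z.shape[0],:z.shape[1]]
    P=np.stack([(u-d['cx'])/f*z,-(v-d['cy'])/f*z,-z],-1); P=P@d['X'][:3,:3].T+d['X'][:3,3]; P[z==0]=np.nan; return P
def ray(d,u,v,zp):
    f=d['z_map'].shape[0]/2/np.tan(np.radians(d['fov_y']/2)); r=d['X'][:3,:3]@np.array([(u-d['cx'])/f,-(v-d['cy'])/f,-1]); o=d['X'][:3,3]
    return o+r*(zp-o[2])/r[2]
E
python3 - <<'E'
from h import *
print(manip.sense(), manip.finger_overhang)
for n in['side','top','wrist']:
    d=snap(n,n+'0.png'); print(n,{k:v for k,v in d.items() if k not in('image','z_map')})
a=[cv2.imread(f'pics/{n}0.png') for n in('side','top')]
E
```

```text
pics
{'t': 0.0, 'q': array([-1.43447389e+00,  5.28472085e-01,  1.43388316e+00, -1.43056756e-05,
        1.18138115e+00, -1.78519169e-01]), 'qd': array([-0.00069771,  0.00067086,  0.00077344,  0.00152834, -0.00146832,
       -0.00049756]), 'tau': array([-1.48944127e-04, -4.42346764e+01, -1.78023469e+01, -2.11628935e-04,
        8.54400132e-03,  1.07665454e-05]), 'tcp_pos': array([ 0.19346142, -0.59359798,  0.24433603]), 'tool_rot': array([ 9.87633918e-01,  1.56774023e-01,  1.60001180e-05, -1.07177173e-03]), 'force': array([ 0.51633092, -0.34850926,  0.04913847]), 'ft_torque': array([-0.04656052, -0.0592113 , -0.03140514]), 'gripper_force': 0.0, 'finger_gap': 0.9990854557284329} 0.014
side {'fov_y': 47.51379341372785, 'cx': 258.502994045246, 'cy': 194.5171514867917, 'extrinsics': array([[ 0.46286284, -0.75122663,  0.47054919,  1.05576823],
       [ 0.88642227,  0.39005687, -0.24922117, -0.12371078],
       [ 0.00368063,  0.5324605 ,  0.84644685,  1.01653119],
       [ 0.        ,  0.        ,  0.        ,  1.        ]]), 'X': array([[ 0.46286284, -0.75122663,  0.47054919,  1.05576823],
[... 768 characters left out ...]
.        ]])}
wrist {'fov_y': 65.5123268743599, 'cx': 255.18938368964353, 'cy': 192.4058663776913, 'mount': array([[-4.67743477e-04,  9.47163772e-01,  3.20750012e-01,
         8.32338457e-02],
       [ 9.99999739e-01,  6.19473324e-04, -3.71003371e-04,
        -6.99992789e-04],
       [-5.50097029e-04,  3.20749755e-01, -9.47163815e-01,
        -1.28202012e-01],
       [ 0.00000000e+00,  0.00000000e+00,  0.00000000e+00,
         1.00000000e+00]]), 'X': array([[ 0.30916584,  0.90073522,  0.30511072,  0.27241305],
       [-0.95100715,  0.29328556,  0.09782119, -0.56747805],
       [-0.00137358, -0.32040545,  0.94727951,  0.37264613],
       [ 0.        ,  0.        ,  0.        ,  1.        ]])}
```

View pics/top0.png

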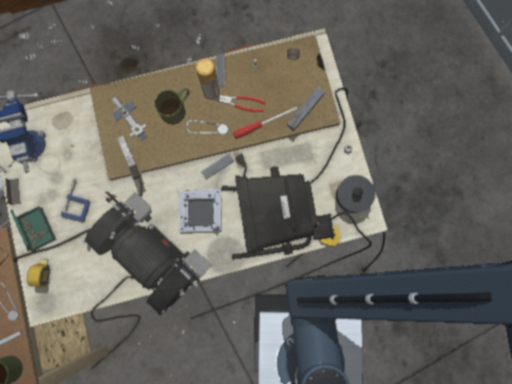

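View pics/side0.png

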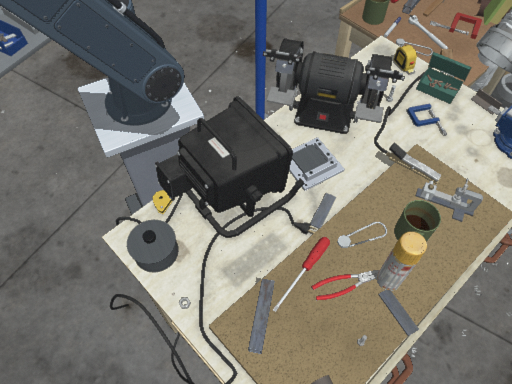

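The top view shows the lidded pot at (355,193), the fixture at (201,211), the work light at (276,212) and bare bench at (295,152). In the side view the pot is at (152,245) with its knob at (149,237), and the fixture is at (315,162).

```bash
python3 - <<'E'
from h import *
t=load('top0');s=load('side0')
def c(d,u,v,w=50):
    return cv2.resize(d['image'][v-w*3//4:v+w*3//4,u-w:u+w,::-1],(400,300),interpolation=cv2.INTER_CUBIC)
cv2.imwrite('pics/c1.png',np.vstack([np.hstack([c(t,201,211,40),c(s,315,162,40)]),np.hstack([c(t,355,193,40),c(s,152,245,40)])]))
for d,px in((t,[(355,193),(354,180),(201,211),(295,152),(276,205)]),(s,[(149,237),(152,262),(315,158),(255,258)])):
    P=cloud(d)
    for u,v in px: print(u,v,P[v,u].round(4))
P=cloud(s);Q=cloud(t)
for n,C in(('s',P),('t',Q)):
    # knob & lid
    a=C.reshape(-1,3); a=a[np.hypot(a[:,0]-Q[193,355][0],a[:,1]-Q[193,355][1])<.09]
    for lo,hi in((.083,.12),(.058,.072)):
        b=a[(a[:,2]>lo)&(a[:,2]<hi)]; 
        if len(b): print(n,lo,len(b),np.median(b,0).round(4),b.min(0).round(4),b.max(0).round(4),((b.min(0)+b.max(0))/2).round(4))
E
```

```text
355 193 [ 0.5181 -0.1278  0.0932]
354 180 [ 0.5643 -0.1316  0.0618]
201 211 [0.464  0.3491 0.02  ]
295 152 [6.666e-01 4.860e-02 2.000e-04]
276 205 [0.4607 0.1173 0.2182]
149 237 [ 0.5303 -0.1353  0.0965]
152 262 [ 0.5791 -0.1518  0.0682]
315 158 [0.4672 0.3694 0.0204]
255 258 [0.6546 0.08   0.0007]
s 0.083 137 [ 0.5261 -0.135   0.0945] [ 0.5095 -0.1497  0.0832] [ 0.538  -0.1209  0.0984] [ 0.5238 -0.1353  0.0908]
s 0.058 1551 [ 0.5296 -0.1363  0.0659] [ 0.4637 -0.1936  0.058 ] [ 0.5825 -0.0769  0.0717] [ 0.5231 -0.1352  0.0649]
t 0.083 76 [ 0.5234 -0.1367  0.0929] [ 0.5088 -0.1505  0.0859] [ 0.5371 -0.1223  0.0995] [ 0.5229 -0.1364  0.0927]
t 0.058 989 [ 0.5222 -0.1351  0.0641] [ 0.4655 -0.1934  0.058 ] [ 0.5805 -0.0804  0.072 ] [ 0.523  -0.1369  0.065 ]
```

View pics/c1.png

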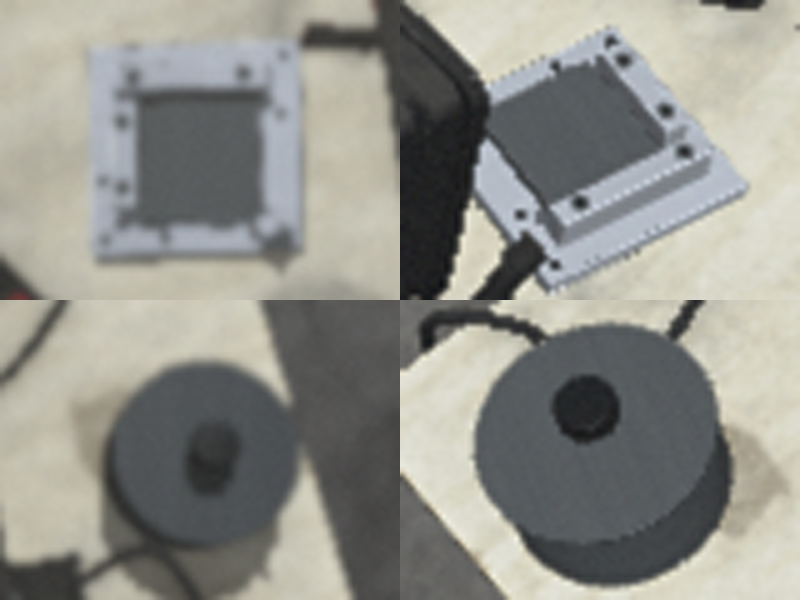

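The fixture axes run nearly along world, with the long fence on the far side and the short one on the left. The knob sits near (0.523,-0.136), top 0.095. I'm squaring the yaw and moving over it.

Request:
drive_tool:
  plan:
    - [0,0,0,0,0,6.01,1]
    - [0,0,0,0,0,6.01,1]
    - [0,0,0,0,0,6.02,1]
    - [0.03,-0.04,0,0,0,0,1]
    - [0.03,-0.04,0,0,0,0,1]
    - [0.03,-0.04,0,0,0,0,1]
    - [0.03,-0.04,0,0,0,0,1]
    - [0.03,-0.04,0,0,0,0,1]
    - [0.03,-0.04,0,0,0,0,1]
    - [0.03,-0.04,0,0,0,0,1]

```text
t: 1.15
tcp_pos: [0.4044, -0.3124, 0.2452]
tool_rot: [1.0, -0.0, -0.0, -0.0]
force: [1.4, -0.7, 0.3]
finger_gap: 0.998
gripper_force: 0.0
```

Request:
drive_tool:
  plan:
    - [0.03,-0.04,0,0,0,0,1]
    - [0.03,-0.04,0,0,0,0,1]
    - [0.03,-0.04,0,0,0,0,1]
    - [0.03,-0.04,0,0,0,0,1]
    - [0,0,0,0,0,0,1]
    - [0,0,0,0,0,0,1]
    - [0,0,0,0,0,0,1]

```text
t: 1.85
tcp_pos: [0.5229, -0.1549, 0.2451]
tool_rot: [1.0, -0.0, -0.0, 0.0]
force: [-0.2, -1.2, -0.2]
finger_gap: 1.001
gripper_force: 0.0
```

```bash
python3 - <<'E'
from h import *
s=manip.sense();print(s['tcp_pos'].round(4),R.from_quat(s['tool_rot']).as_matrix().round(4),s['q'].round(3))
d=snap('wrist','w1.png');P=cloud(d).reshape(-1,3)
P=P[np.hypot(P[:,0]-.523,P[:,1]+.136)<.09]
for lo,hi in((.085,.12),(.060,.072)):
    b=P[(P[:,2]>lo)&(P[:,2]<hi)]; print(len(b),np.median(b,0).round(4),((b.min(0)+b.max(0))/2).round(4),np.ptp(b,0).round(4))
E
```

```text
[ 0.5229 -0.1549  0.2451] [[ 1.e+00 -6.e-04 -9.e-04]
 [-6.e-04 -1.e+00 -1.e-04]
 [-9.e-04  1.e-04 -1.e+00]] [-4.930e-01  4.210e-01  1.633e+00 -1.000e-03  1.088e+00  1.079e+00]
729 [ 0.5244 -0.1357  0.0945] [ 0.5234 -0.1353  0.0909] [0.0284 0.0295 0.0113]
8440 [ 0.5299 -0.1363  0.0656] [ 0.5229 -0.1355  0.0657] [0.1171 0.1168 0.0053]
```

Knob confirmed at (0.5235,-0.1355), lid top 0.0656. Descend and grip.

Request:
drive_tool:
  plan:
    - [0.0005,-0.0195,0.02,0,0,0,1]
    - [0,0,0.035,0,0,0,1]
    - [0,0,0.035,0,0,0,1]
    - [0,0,0.035,0,0,0,1]
    - [0,0,0.025,0,0,0,1]
    - [0,0,0.01,0,0,0,1]
    - [0,0,0,0,0,0,0.3]
    - [0,0,0,0,0,0,-0.5]
    - [0,0,0,0,0,0,-1]
    - [0,0,0,0,0,0,-1]
  newtons: 60

```text
t: 2.9
tcp_pos: [0.5249, -0.1354, 0.0868]
tool_rot: [1.0, -0.0, 0.001, 0.001]
force: [-1.6, 1.0, 23.2]
finger_gap: 0.332
gripper_force: 37.5
```

Request:
drive_tool:
  plan:
    - [0,0,0,0,0,0,-1]
    - [0,0,0,0,0,0,-1]
    - [0,0,0,0,0,0,-1]
    - [0,0,0,0,0,0,-1]
    - [0,0,0,0,0,0,-1]

```text
t: 3.4
tcp_pos: [0.5249, -0.1353, 0.087]
tool_rot: [1.0, 0.0, 0.001, 0.001]
force: [-0.6, -1.5, 5.9]
finger_gap: 0.321
gripper_force: 58.9
```

Gripped. Before lifting I'll measure the light, the free bench and the fixture from the stored clouds.

```bash
python3 - <<'E'
from h import *
print(manip.sense()['q'].round(4))
for n in('top0','side0'):
    P=cloud(load(n)).reshape(-1,3); P=P[~np.isnan(P[:,0])]
    a=P[(P[:,0]>.25)&(P[:,0]<.8)&(P[:,1]>-.08)&(P[:,1]<.28)&(P[:,2]>.04)&(P[:,2]<.4)]
    print(n,'light',np.percentile(a,[0.5,50,99.5],axis=0).round(3).tolist())
    for zl in(.1,.15,.2,.25): 
        b=a[a[:,2]>zl]; print(zl,len(b),b.min(0).round(3),b.max(0).round(3))
    # occupancy grid near lid spot
    H=np.zeros((14,14),int)
    for x,y,z in P:
        i,j=int((x-.52)//.02),int((y+.1)//.02)
        if 0<=i<14 and 0<=j<14 and z<.4: H[i,j]=max(H[i,j],int(z*1000))
    print('rows x .52+.02i, cols y -.10+.02j'); print(H)
E
```

```text
[-4.5830e-01  6.5610e-01  1.7694e+00 -7.0000e-04  7.1290e-01  1.1125e+00]
top0 light [[0.253, -0.047, 0.042], [0.445, 0.109, 0.218], [0.794, 0.266, 0.385]]
0.1 5965 [ 0.25  -0.075  0.102] [0.584 0.233 0.4  ]
0.15 5817 [ 0.25  -0.075  0.15 ] [0.584 0.233 0.4  ]
0.2 5207 [ 0.25  -0.075  0.2  ] [0.554 0.233 0.4  ]
0.25 459 [ 0.25  -0.075  0.25 ] [0.53  0.098 0.4  ]
rows x .52+.02i, cols y -.10+.02j
[[ 70   4   6   6   4 205 222 229 231 269 225 226 224 225]
 [ 69   4   3   7   4   0 217 226 223 226 221 217 215 213]
 [ 68   5   6   3  12   6   0   0   0   0 171 168   0   0]
 [  5   8   6  14  10   2   3   2   0   3 167 165   3   7]
 [  4   5  12   9   3   6   4   3   7   6   1   5   5   6]
 [  6   7  10   5   7   3   5   7   5   3   4   5   6   8]
 [  2  17   5   5   4   6   5   4   3   4   6   4   6   8]
 [ 11  17   4   3   4   4   3   4   4   5   6   4   5   7]
 [ 14   7   7   4   5   6   6   4   5   4   5  26  33  33]
 [ 10   3   5   5   5   5   9   6  30  35  35  34  33  33]
 [  7  11   4   6  34  34  31  61  61  32  34  33  45  57]
 [ 29  34  34  31  36  35  62  62  63  35  35  49  5
[... 568 characters left out ...]
3   3   4  12  12  19  22  23  23 168 168  21  19]
 [  4   4   4  11  12   5   3   3  16   3 165 166   3   4]
 [  3   3  14  12   3   4   4   3   3   4   8   3   3   4]
 [  4   6  12   3   3   3   3   4   4   3   4   3   4   3]
 [  4  12  11   2   3   2   5   5   3   4   4   5   4   4]
 [  6  14   5   4   4  13   3   4   2   4   5   4   5   4]
 [ 14  12   2   3   4   4   4   5   3   3   4  28  30  33]
 [ 12   4   3   3   4   3   6   5  29  32  32  34  33  34]
 [ 13   4   4   4  30  32  32  60  61  32  33  33  34  55]
 [ 27  32  32  33  33  34  59  63  62  60  33  33  48  58]
 [ 32  32  34  32  33  33  62  63  60  33  50  50  47  32]
 [ 32  33  34  32  34  62  63  62  49  49  46  34  44  42]]
```

Request:
drive_tool:
  plan:
    - [0,0,-0.01,0,0,0,-1]
    - [0,0,-0.02,0,0,0,-1]
    - [0,0,-0.02,0,0,0,-1]
    - [0,0,-0.03,0,0,0,-1]
    - [0,0,-0.03,0,0,0,-1]
    - [0,0,-0.03,0,0,0,-1]
    - [0,0,0,0,0,0,-1]
    - [0,0,0,0,0,0,-1]

```text
t: 4.2
tcp_pos: [0.524, -0.1345, 0.2262]
tool_rot: [1.0, 0.0, 0.001, 0.0]
force: [-0.8, 0.0, -1.9]
finger_gap: 0.32
gripper_force: 59.5
```

```bash
python3 - <<'E'
from h import *
s=manip.sense();print(s['tcp_pos'],s['q'].round(4),s['finger_gap'],s['force'].round(1))
d=snap('side','side1.png');e=snap('top','top1.png');
cv2.imwrite('pics/c2.png',np.hstack([cv2.resize(d['image'][:,:,::-1],(400,300)),cv2.resize(e['image'][:,:,::-1],(400,300))]))
E
```

```text
[ 0.52397579 -0.134544    0.22615671] [-4.5800e-01  4.3900e-01  1.6657e+00  1.0000e-04  1.0354e+00  1.1125e+00] 0.3204633297074758 [-0.8  0.  -1.9]
```

View pics/c2.png

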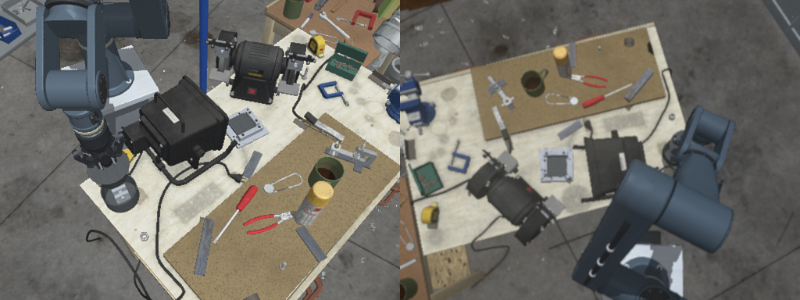

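The lid came off with the knob held, leaving the pot half hidden under the arm at lower left in the side view. Now the clearance map of the bare spot and a kinematic fit for the forearm.

```bash
python3 - <<'E'
from h import *
from scipy.optimize import least_squares
H=np.zeros((160,160),np.uint8)  # 2mm cells x .50-.82, y -.10-.22
for n in('top0','side0'):
    P=cloud(load(n)).reshape(-1,3);P=P[(P[:,2]>.011)&(P[:,2]<.4)]
    i=((P[:,0]-.5)/.002).astype(float);j=((P[:,1]+.1)/.002)
    k=(i>=0)&(i<160)&(j>=0)&(j<160); H[i[k].astype(int),j[k].astype(int)]=1
H=cv2.morphologyEx(H,cv2.MORPH_CLOSE,np.ones((5,5),np.uint8))
# drop isolated specks
n,l,st,_=cv2.connectedComponentsWithStats(H,connectivity=8)
for k in range(1,n):
    if st[k,4]<6: H[l==k]=0
D=cv2.distanceTransform(1-H,cv2.DIST_L2,5)*2
for x in np.arange(.61,.70,.01): print(round(x,3),[int(D[int((x-.5)/.002),int((y+.1)/.002)]) for y in np.arange(-.02,.13,.01)])
i,j=np.unravel_index(np.argmax(D*(np.abs(np.arange(160)*.002+.5-.65)<.06)[:,None]*(np.abs(np.arange(160)*.002-.1-.06)<.08)[None]),D.shape);print(.5+i*.002,-.1+j*.002,D[i,j])
# kinematics (tool down): r from lateral offset .111
q=np.array([[.5285,1.4339],[.421,1.633],[.6561,1.7694],[.439,1.6657]])
p=np.array([[.19346,-.5936,.2443],[.5229,-.1549,.2451],[.5249,-.1353,.087],[.524,-.1345,.2262]])
r=np.sqrt(p[:,0]**2+p[:,1]**2-.111**2)
A=np.c_[np.sin(q[:,0]),np.sin(q.sum(1))]; B=np.c_[np.cos(q[:,0]),np.cos(q.sum(1))]
f=lambda v:np.r_[v[0]+A@v[1:3]-r, v[3]+B@v[1:3]-p[:,2]]
s=least_squares(f,[0,.45,.45,.1]);print(s.x.round(4),abs(s.fun).max())
E
```

```text
0.61 [16, 21, 28, 37, 40, 37, 33, 32, 29, 28, 30, 30, 25, 22, 22]
0.62 [24, 30, 36, 43, 51, 47, 45, 43, 41, 40, 42, 41, 36, 34, 34]
0.63 [27, 36, 44, 50, 57, 57, 55, 53, 51, 50, 52, 49, 46, 44, 44]
0.64 [33, 41, 49, 58, 64, 67, 65, 63, 61, 60, 62, 58, 56, 54, 54]
0.65 [40, 47, 55, 63, 71, 74, 71, 68, 65, 63, 60, 58, 54, 52, 49]
0.66 [42, 52, 61, 69, 67, 64, 61, 59, 56, 53, 50, 48, 45, 42, 40]
0.67 [46, 54, 61, 59, 57, 54, 52, 49, 46, 43, 40, 38, 36, 32, 30]
0.68 [52, 54, 51, 49, 47, 45, 42, 39, 37, 34, 30, 28, 26, 23, 20]
0.69 [47, 44, 41, 39, 38, 35, 32, 30, 27, 25, 21, 18, 16, 14, 10]
0.648 0.027999999999999997 75.98759
[0.0244 0.4307 0.3823 0.0282] 0.01949330616895717
```

```bash
python3 - <<'E'
from h import *
from scipy.optimize import least_squares
q=np.array([[.52847,1.43388],[.421,1.633],[.6561,1.7694],[.439,1.6657]])
p=np.array([[.19346,-.5936,.2443],[.5229,-.1549,.2451],[.5249,-.1353,.087],[.524,-.1345,.2262]])
r=np.sqrt(p[:,0]**2+p[:,1]**2-.111**2)
a,b=q[:,0],q.sum(1)
F=lambda v,a,b:np.r_[v[0]+v[1]*np.sin(a)+v[2]*np.sin(b)+v[4]*np.cos(b), v[3]+v[1]*np.cos(a)+v[2]*np.cos(b)-v[4]*np.sin(b)]
# try both conventions; weak prior
s=least_squares(lambda v:np.r_[F(v,a,b)-np.r_[r,p[:,2]],1e-3*(v-[0,.45,.45,.1,0])],[0,.45,.45,.1,0]);print(s.x.round(4),abs(s.fun[:8]).max())
v=s.x
for T in((.635,.035),(.654,.03),(.64,.087),(.54,.1)):
    t=least_squares(lambda w:F(v,w[0:1],w[0:1]+w[1:2])-[np.sqrt(.648**2+.03**2-.111**2) if 0 else T[0],T[1]],[.7,1.6]).x
    print(T,t.round(3),'forearm below horiz deg',np.degrees(t.sum()-np.pi/2).round(1),'elbow r,z-d',v[0]+v[1]*np.sin(t[0]),v[1]*np.cos(t[0]))
# arm cloud in current side view: points near the arm
for n in('side1','top1'):
    P=cloud(load(n)).reshape(-1,3);P=P[P[:,2]>.12]
    P=P[(P[:,0]>.1)&(P[:,0]<.7)&(P[:,1]<.0)&(P[:,1]>-.5)]
    h=-.458;rad=P[:,0]*np.cos(h)+P[:,1]*np.sin(h);lat=-P[:,0]*np.sin(h)+P[:,1]*np.cos(h)
    for k in np.arange(.1,.64,.06):
        m=(rad>k)&(rad<k+.06)
        if m.sum()>20: print(n,round(k,2),m.sum(),'z',np.percentile(P[m,2],[2,98]).round(3),'lat',np.percentile(lat[m],[2,98]).round(3))
E
```

```text
[ 0.0011  0.5853  0.3899 -0.0099  0.1107] 0.00027039290105390634
(0.635, 0.035) [0.828 1.513] forearm below horiz deg 44.1 elbow r,z-d 0.432218010937621 0.3959061264389289
(0.654, 0.03) [0.852 1.461] forearm below horiz deg 42.6 elbow r,z-d 0.4417537487023241 0.3852647982912207
(0.64, 0.087) [0.756 1.484] forearm below horiz deg 38.3 elbow r,z-d 0.40285940232163636 0.42566757900947944
(0.54, 0.1) [0.642 1.739] forearm below horiz deg 46.4 elbow r,z-d 0.3515568181283328 0.468809086520603
side1 0.34 583 z [0.127 0.611] lat [0.124 0.192]
side1 0.4 4275 z [0.139 0.628] lat [0.061 0.171]
side1 0.46 2834 z [0.204 0.593] lat [0.059 0.172]
side1 0.52 8628 z [0.204 0.555] lat [0.059 0.172]
side1 0.58 59 z [0.201 0.208] lat [0.089 0.134]
top1 0.16 457 z [0.808 0.841] lat [0.053 0.104]
top1 0.22 2154 z [0.841 0.854] lat [0.052 0.128]
top1 0.28 1566 z [0.713 0.843] lat [0.056 0.16 ]
top1 0.34 1337 z [0.579 0.731] lat [0.061 0.164]
top1 0.4 1265 z [0.528 0.645] lat [0.057 0.166]
top1 0.46 1708 z [0.2   0.589] lat [0.058 0.169]
top1 0.52 1069 z [0.2   0.557] lat [0.056 0.171]
```

Forearm clears the light (44° slope, wrist about 0.27 above TCP). I'll lay the lid at (0.648, 0.033), going around the light.

Request:
drive_tool:
  plan:
    - [0.031,0,0,0,0,0,-1]
    - [0.031,0,0,0,0,0,-1]
    - [0.031,0,0,0,0,0,-1]
    - [0.031,-0.01,0,0,0,0,-1]
    - [0,-0.035,0,0,0,0,-1]
    - [0,-0.035,0,0,0,0,-1]
    - [0,-0.035,0,0,0,0,-1]
    - [0,-0.035,0,0,0,0,-1]
    - [0,-0.018,0,0,0,0,-1]
    - [0,0,0,0,0,0,-1]

```text
t: 5.3
tcp_pos: [0.647, 0.0358, 0.2237]
tool_rot: [1.0, 0.002, -0.002, -0.0]
force: [0.6, -0.2, -1.9]
finger_gap: 0.321
gripper_force: 59.5
```

Request:
drive_tool:
  plan:
    - [0,0,0.03,0,0,0,-1]
    - [0,0,0.03,0,0,0,-1]
    - [0,0,0.03,0,0,0,-1]
    - [0,0,0.03,0,0,0,-1]
    - [0,0,0.03,0,0,0,-1]
    - [0,0,0.02,0,0,0,-1]
    - [0,0,0.01,0,0,0,-1]
    - [0,0,0,0,0,0,-1]
    - [0,0,0,0,0,0,-1]

```text
t: 6.2
tcp_pos: [0.6488, 0.0324, 0.0458]
tool_rot: [1.0, -0.0, 0.001, 0.0]
force: [0.9, 0.5, -0.3]
finger_gap: 0.323
gripper_force: 59.5
```

Request:
drive_tool:
  plan:
    - [0,0,0.005,0,0,0,-1]
    - [0,0,0.004,0,0,0,-1]
    - [0,0,0.002,0,0,0,-1]
    - [0,0,0.001,0,0,0,-1]
    - [0,0,0,0,0,0,-1]

```text
t: 6.7
tcp_pos: [0.648, 0.0333, 0.0333]
tool_rot: [1.0, 0.0, -0.0, -0.0]
force: [0.4, -0.1, -0.7]
finger_gap: 0.321
gripper_force: 59.5
```

Request:
drive_tool:
  plan:
    - [0,0,0.001,0,0,0,-1]
    - [0,0,0.001,0,0,0,-1]
    - [0,0,0,0,0,0,-1]

```text
t: 7.0
tcp_pos: [0.648, 0.0332, 0.0312]
tool_rot: [1.0, 0.0, -0.0, -0.0]
force: [0.1, -0.1, -0.7]
finger_gap: 0.32
gripper_force: 59.5
```

Request:
drive_tool:
  plan:
    - [0,0,0.001,0,0,0,-1]
    - [0,0,0.001,0,0,0,-1]
    - [0,0,0,0,0,0,-1]

```text
t: 7.3
tcp_pos: [0.6481, 0.0333, 0.0301]
tool_rot: [1.0, 0.0, 0.0, 0.0]
force: [-0.6, 0.7, 3.3]
finger_gap: 0.324
gripper_force: 60.0
```

```bash
python3 - <<'E'
from h import *
s=manip.sense();print(s['tcp_pos'],s['force'])
d=snap('side','s2.png');P=cloud(d).reshape(-1,3)
m=(np.hypot(P[:,0]-.648,P[:,1]-.033)<.054)&(P[:,2]<.02);b=P[m];A=np.c_[b[:,:2]-[.648,.033],np.ones(len(b))];print(len(b),np.linalg.lstsq(A,b[:,2],rcond=None)[0])
m=(np.hypot(P[:,0]-.648,P[:,1]-.033)<.1)&(np.hypot(P[:,0]-.648,P[:,1]-.033)>.065)&(P[:,2]<.02);b=P[m];print(np.median(b[:,2]))
E
```

```text
[0.64813814 0.03325871 0.03007423] [-0.57269012  0.69500282  3.29236427]
766 [0.00370243 0.00519739 0.00912757]
0.000287181636161149
```

Lid is flat on the bench (contact, level within 0.3°). Release, retreat, go over the pot.

Request:
drive_tool:
  plan:
    - [0,0,0,0,0,0,0]
    - [0,0,0,0,0,0,1]
    - [0,0,0,0,0,0,1]
    - [0,0,0,0,0,0,1]
    - [0,0,0,0,0,0,1]
    - [0,0,0,0,0,0,1]

```text
t: 7.95
tcp_pos: [0.6481, 0.0332, 0.0292]
tool_rot: [1.0, -0.0, -0.0, -0.0]
force: [-0.1, 0.3, -0.5]
finger_gap: 0.998
gripper_force: 0.0
```

Request:
drive_tool:
  plan:
    - [0,0,-0.02,0,0,0,1]
    - [0,0,-0.04,0,0,0,1]
    - [0,0,-0.045,0,0,0,1]
    - [0,0,-0.045,0,0,0,1]
    - [0,0,-0.045,0,0,0,1]
    - [0,0.035,-0.02,0,0,0,1]
    - [0,0.035,0,0,0,0,1]
    - [0,0.035,0,0,0,0,1]
    - [0,0.035,0,0,0,0,1]
    - [-0.025,0.028,0,0,0,0,1]

```text
t: 8.95
tcp_pos: [0.6251, -0.1374, 0.2445]
tool_rot: [1.0, -0.0, 0.002, 0.001]
force: [-0.8, 0.3, -0.5]
finger_gap: 1.0
gripper_force: 0.0
```

Request:
drive_tool:
  plan:
    - [-0.033,0,0,0,0,0,1]
    - [-0.033,0,0,0,0,0,1]
    - [-0.034,0,0,0,0,0,1]
    - [0,0,0,0,0,0,1]
    - [0,0,0,0,0,0,1]

```text
t: 9.45
tcp_pos: [0.523, -0.135, 0.2448]
tool_rot: [1.0, -0.0, 0.001, 0.0]
force: [-0.3, -1.3, 0.1]
finger_gap: 1.003
gripper_force: 0.0
```

```bash
python3 - <<'E'
from h import *
s=manip.sense();print(s['tcp_pos'],s['q'].round(3),s['force'].round(1))
d=snap('wrist','w2.png');d2=snap('side','s3.png')
P=cloud(d);c=cv2.resize(d['image'][:,:,::-1],(600,450));cv2.imwrite('pics/c3.png',c)
f=P.reshape(-1,3);m=(np.hypot(f[:,0]-.523,f[:,1]+.1355)<.045)&(f[:,2]>.040)&(f[:,2]<.06)
b=f[m];print(len(b),np.median(b[:,2]),b.min(0),b.max(0));r=cv2.minAreaRect((b[:,:2]*1000).astype(np.float32));print(r)
Q=cloud(d2).reshape(-1,3);m=(np.hypot(Q[:,0]-.523,Q[:,1]+.1355)<.045)&(Q[:,2]>.040)&(Q[:,2]<.06);b=Q[m];print('side',len(b),np.median(b,0))
m=(np.hypot(Q[:,0]-.648,Q[:,1]-.033)<.056)&(Q[:,2]>.004)&(Q[:,2]<.02);b=Q[m];print('lid',len(b),np.median(b,0));
E
```

```text
[ 0.52298977 -0.13496529  0.24475013] [-0.46   0.414  1.647  0.     1.079  1.112] [-0.3 -1.3  0.1]
872 0.049561815093458084 [ 0.50895967 -0.15663476  0.04026426] [ 0.54386661 -0.11215782  0.05172651]
((526.6149291992188, -134.44140625), (34.509124755859375, 43.973209381103516), 1.1561567783355713)
side 211 [ 0.53216815 -0.13402464  0.04955223]
lid 1356 [0.65314055 0.03014282 0.00925487]
```

View pics/c3.png

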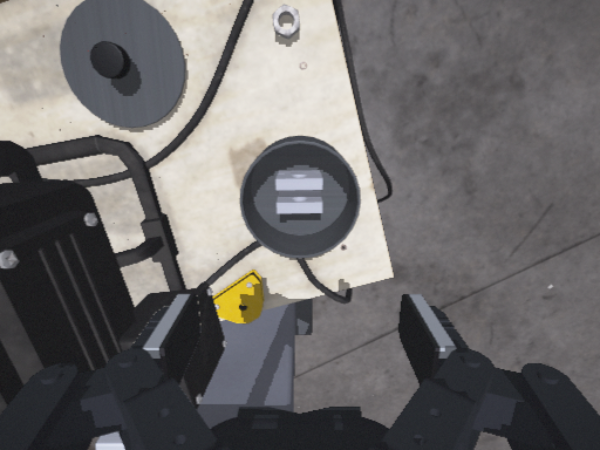

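The wrist view shows the lug standing in the pot at about (299,195) in the enlarged view, slot along world y. The lid lies at (122,60) and the nut at (286,20). The lug centre is (0.5266,-0.1344), top 0.050, yaw about +1°. Grip across its ends with the gripper part-open.

Request:
drive_tool:
  plan:
    - [0.0035,-0.0005,0.02,0,0,-1,0.4]
    - [0,0,0.03,0,0,0,0.4]
    - [0,0,0.03,0,0,0,0.4]
    - [0,0,0,0,0,0,0.4]
    - [0,0,0,0,0,0,0.4]
    - [0,0,0,0,0,0,0.4]
  newtons: 60

```text
t: 10.15
tcp_pos: [0.5281, -0.1348, 0.1656]
tool_rot: [1.0, 0.009, 0.001, 0.001]
force: [-0.8, -0.3, -0.5]
finger_gap: 0.7
gripper_force: 0.0
```

```bash
python3 - <<'E'
from h import *
s=manip.sense();print(s['tcp_pos'],s['finger_gap'],R.from_quat(s['tool_rot']).as_matrix().round(4)[0])
d=snap('wrist','w3.png');P=cloud(d);f=P.reshape(-1,3)
m=(np.hypot(f[:,0]-.523,f[:,1]+.1355)<.045)&(f[:,2]>.044)&(f[:,2]<.056);b=f[m]
print(len(b),np.median(b[:,2]),cv2.minAreaRect((b[:,:2]*1000).astype(np.float32)))
m=(np.abs(f[:,1]+.1355)<.08)&(np.abs(f[:,0]-.523)<.03)&(f[:,2]>.09)&(f[:,2]<.2);b=f[m]
for sg in(-1,1):
    k=b[sg*(b[:,1]+.1355)>.01]; print('finger',sg,len(k),k.min(0) if len(k) else 0, k.max(0) if len(k) else 0)
# fixture
for n in('s3','top0','side0'):
    Q=cloud(load(n)).reshape(-1,3)
    for lo,hi in((.030,.041),(.016,.025),(.008,.015)):
        b=Q[(Q[:,0]>.38)&(Q[:,0]<.56)&(Q[:,1]>.26)&(Q[:,1]<.44)&(Q[:,2]>lo)&(Q[:,2]<hi)]
        if len(b)>20: print(n,lo,len(b),np.median(b,0).round(4),np.percentile(b,[1,99],axis=0).round(3).tolist(),cv2.minAreaRect((b[:,:2]*1000).astype(np.float32)))
    g=Q[(Q[:,0]>.25)&(Q[:,0]<.6)&(Q[:,1]>.36)&(Q[:,1]<.6)&(Q[:,2]>.05)&(Q[:,2]<.35)]
    print(' grinder min y by x:',[(round(x,2),g[(g[:,0]>x)&(g[:,0]<x+.04)][:,1].min().round(3)) for x in np.arange(.28,.6,.04) if ((g[:,0]>x)&(g[:,0]<x+.04)).any()])
E
```

```text
[ 0.52813893 -0.13479694  0.16560936] 0.7001812757917085 [0.9998 0.0177 0.0029]
1423 0.04951140298152645 ((526.4274291992188, -134.49403381347656), (34.96588897705078, 43.89661407470703), 1.237105131149292)
finger -1 2211 [ 0.51742924 -0.18685067  0.15556562] [ 0.5430621  -0.16340061  0.19999964]
finger 1 2222 [ 0.51621489 -0.10477141  0.15572151] [ 0.54150565 -0.08054751  0.19998436]
s3 0.03 335 [0.5078 0.3866 0.0361] [[0.428, 0.264, 0.03], [0.544, 0.408, 0.04]] ((510.95025634765625, 355.83123779296875), (78.72305297851562, 186.6452178955078), 41.36212158203125)
s3 0.016 647 [0.4633 0.3528 0.0205] [[0.419, 0.309, 0.016], [0.523, 0.402, 0.025]] ((471.9674377441406, 350.6426696777344), (127.80448913574219, 109.95858764648438), 4.554830551147461)
s3 0.008 566 [0.5049 0.3462 0.0119] [[0.4, 0.29, 0.008], [0.538, 0.425, 0.015]] ((468.89581298828125, 357.00860595703125), (137.93116760253906, 137.57656860351562), 2.998584747314453)
 grinder min y by x: [(np.float64(0.28), np.float64(0.36)), (np.float64(0.32), np.float64(0.36)), (np.float64(0.36), np.float64(0.451)), (np.float64(0.4), np.flo
[... 1239 characters left out ...]
de0 0.016 659 [0.4633 0.352  0.0204] [[0.42, 0.308, 0.016], [0.523, 0.403, 0.025]] ((474.114501953125, 357.0884704589844), (131.02816772460938, 128.0976104736328), 0.21633780002593994)
side0 0.008 567 [0.5092 0.3458 0.0121] [[0.4, 0.29, 0.008], [0.538, 0.426, 0.015]] ((468.8438720703125, 356.8860778808594), (139.59654235839844, 137.97576904296875), 3.5604169368743896)
 grinder min y by x: [(np.float64(0.28), np.float64(0.36)), (np.float64(0.32), np.float64(0.36)), (np.float64(0.36), np.float64(0.447)), (np.float64(0.4), np.float64(0.49)), (np.float64(0.44), np.float64(0.488)), (np.float64(0.48), np.float64(0.508)), (np.float64(0.52), np.float64(0.552)), (np.float64(0.56), np.float64(0.538))]
```

Request:
drive_tool:
  plan:
    - [-0.001,0,0.03,0,0,0,0.4]
    - [0,0,0.03,0,0,0,0.4]
    - [0,0,0.03,0,0,0,0.4]
    - [0,0,0.02,0,0,0,0.4]
    - [0,0,0.0135,0,0,0,0.4]
    - [0,0,0,0,0,0,0.4]
    - [0,0,0,0,0,0,0.2]
    - [0,0,0,0,0,0,0]
    - [0,0,0,0,0,0,-1]
    - [0,0,0,0,0,0,-1]
  newtons: 80

```text
t: 11.2
tcp_pos: [0.5267, -0.1348, 0.0426]
tool_rot: [1.0, 0.009, 0.002, 0.001]
force: [-0.3, -0.1, 7.0]
finger_gap: 0.486
gripper_force: 80.8
```

Request:
drive_tool:
  plan:
    - [0,0,0,0,0,0,-1]
    - [0,0,0,0,0,0,-1]
    - [0,0,0,0,0,0,-1]
    - [0,0,0,0,0,0,-1]

```text
t: 11.6
tcp_pos: [0.5266, -0.1348, 0.0425]
tool_rot: [1.0, 0.009, 0.001, 0.001]
force: [-0.6, -0.1, 6.4]
finger_gap: 0.492
gripper_force: 80.8
```

Lug held. Lift above the light and cross to a look-out above the fixture.

Request:
drive_tool:
  plan:
    - [0,0,-0.01,0,0,0,-1]
    - [0,0,-0.03,0,0,0,-1]
    - [0,0,-0.04,0,0,0,-1]
    - [0,0,-0.04,0,0,0,-1]
    - [0,0,-0.04,0,0,0,-1]
    - [0,0,-0.04,0,0,0,-1]
    - [0,0,-0.04,0,0,0,-1]
    - [0,0,-0.04,0,0,0,-1]
    - [0,0,-0.04,0,0,0,-1]
    - [0,0,-0.02,0,0,0,-1]

```text
t: 12.6
tcp_pos: [0.5257, -0.1342, 0.3848]
tool_rot: [1.0, 0.009, 0.002, 0.001]
force: [0.9, -0.2, -4.7]
finger_gap: 0.492
gripper_force: 82.7
```

Request:
drive_tool:
  plan:
    - [0,-0.03,0,0,0,0,-1]
    - [0,-0.04,0,0,0,0,-1]
    - [-0.01,-0.045,0,0,0,0,-1]
    - [-0.01,-0.045,0,0,0,0,-1]
    - [-0.01,-0.045,0,0,0,0,-1]
    - [-0.01,-0.045,0,0,0,0,-1]
    - [-0.01,-0.045,0,0,0,0,-1]
    - [-0.01,-0.045,0,0,0,0,-1]
    - [-0.01,-0.045,0,0,0,0,-1]
    - [-0.01,-0.045,0,0,0,0,-1]

```text
t: 13.6
tcp_pos: [0.436, 0.2955, 0.3805]
tool_rot: [1.0, 0.009, -0.001, 0.0]
force: [0.3, 0.1, -4.0]
finger_gap: 0.494
gripper_force: 82.7
```

Request:
drive_tool:
  plan:
    - [-0.01,-0.045,0,0,0,0,-1]
    - [0,0,0.03,0,0,0,-1]
    - [0,0,0.03,0,0,0,-1]
    - [0,0,0.02,0,0,0,-1]
    - [0,0,0,0,0,0,-1]
    - [0,0,0,0,0,0,-1]
    - [0,0,0,0,0,0,-1]

```text
t: 14.3
tcp_pos: [0.4281, 0.3393, 0.3024]
tool_rot: [1.0, 0.009, 0.001, -0.001]
force: [-0.5, 0.1, -2.9]
finger_gap: 0.49
gripper_force: 82.7
```

```bash
python3 - <<'E'
from h import *
s=manip.sense();print(s['tcp_pos'],s['q'].round(3),s['force'].round(1),s['finger_gap'],T().round(4)[:3,:3])
d=snap('wrist','w4.png')
cv2.imwrite('pics/c4.png',cv2.resize(d['image'][:,:,::-1],(800,600),interpolation=cv2.INTER_CUBIC))
P=cloud(d).reshape(-1,3)
for lo,hi in((.033,.039),(.018,.0225),(.0105,.0135)):
    b=P[(P[:,0]>.38)&(P[:,0]<.56)&(P[:,1]>.26)&(P[:,1]<.44)&(P[:,2]>lo)&(P[:,2]<hi)]
    print(lo,len(b),np.median(b,0).round(4),np.percentile(b,[1,99],axis=0).round(3).tolist())
# lug held: points below tcp
M=np.linalg.inv(T()); L=P@M[:3,:3].T+M[:3,3]
b=L[(abs(L[:,0])<.03)&(abs(L[:,1])<.02)&(L[:,2]>-.015)&(L[:,2]<.05)];print(len(b),np.percentile(b,[1,50,99],axis=0).round(4))
E
```

```text
[0.42805539 0.33931534 0.30235028] [0.466 0.355 1.563 0.    1.221 2.019] [-0.5  0.1 -2.9] 0.489573908356647 [[ 0.9998  0.0172  0.0025]
 [ 0.0172 -0.9999  0.0013]
 [ 0.0025 -0.0013 -1.    ]]
0.033 1787 [0.5054 0.3845 0.0356] [[0.413, 0.302, 0.034], [0.519, 0.408, 0.038]]
0.018 3485 [0.4633 0.3531 0.0196] [[0.42, 0.314, 0.018], [0.502, 0.391, 0.022]]
0.0105 3816 [0.482  0.3495 0.0117] [[0.4, 0.289, 0.011], [0.536, 0.424, 0.013]]
7806 [[-0.0164 -0.0196 -0.0079]
 [ 0.0099  0.     -0.004 ]
 [ 0.0173  0.0196  0.0354]]
```

View pics/c4.png

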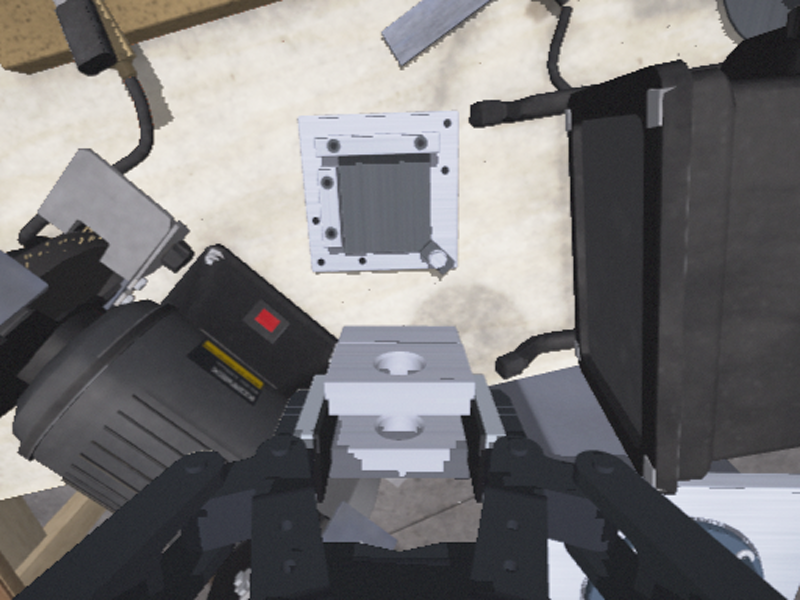

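The wrist view shows the fixture's long fence at (378,145), the short fence at (328,208) and the foot plate at (385,208), with the lug upright in the fingers at (400,390). Now fitting the fence inner faces.

```bash
python3 - <<'E'
from h import *
d=load('w4');P3=cloud(d);Z=P3[:,:,2]
def mask(lo,hi):
    m=((Z>lo)&(Z<hi)&(P3[:,:,0]>.38)&(P3[:,:,0]<.56)&(P3[:,:,1]>.27)&(P3[:,:,1]<.44)).astype(np.uint8)
    n,l,st,_=cv2.connectedComponentsWithStats(m); return [P3[l==k] for k in np.argsort(-st[:,4]) if k and st[k,4]>60]
for c in mask(.032,.0395): print('fence',len(c),np.median(c,0).round(4),cv2.minAreaRect((c[:,:2]*1000).astype(np.float32)))
for lo,hi in((.009,.0145),):
    c=np.vstack(mask(lo,hi));print('base',len(c),cv2.minAreaRect((c[:,:2]*1000).astype(np.float32)))
c=mask(.017,.0235)[0];print('plate',len(c),np.median(c[:,2]),cv2.minAreaRect((c[:,:2]*1000).astype(np.float32)))
F=[c for c in mask(.032,.0395)]
def edge(c,ax,n=14):  # low edge of coordinate ax as function of other
    o=c[:,1-ax];lo,hi=np.percentile(o,[6,94]);xs=np.linspace(lo,hi,n+1);E=[]
    for a,b in zip(xs[:-1],xs[1:]):
        k=c[(o>=a)&(o<b)]
        if len(k)>5:E.append([(a+b)/2,k[:,ax].min()])
    E=np.array(E);p=np.polyfit(*E.T,1);r=E[:,1]-np.polyval(p,E[:,0]);p=np.polyfit(*E[abs(r)<.002].T,1);return p,r.round(4)
for c in F[:3]:
    ax=0 if np.ptp(c[:,1])>np.ptp(c[:,0]) else 1
    p,r=edge(c,ax);print('axis',ax,'slope deg',np.degrees(p[0]),'at mid',np.median(c[:,1-ax]).round(4),np.polyval(p,np.median(c[:,1-ax])).round(4),abs(r).max())
# held lug: top face rect in tool frame, front face lower edge
L=(P3.reshape(-1,3)-T()[:3,3])@T()[:3,:3]
b=L[(abs(L[:,0])<.03)&(abs(L[:,1])<.026)&(L[:,2]>-.012)&(L[:,2]<.0)];print('top',len(b),np.median(b[:,2]),cv2.minAreaRect((b[:,:2]*1000).astype(np.float32)))
b=L[(L[:,0]>.010)&(L[:,0]<.03)&(abs(L[:,1])<.022)&(L[:,2]>0)&(L[:,2]<.06)];print('front',np.median(b,0),b[:,2].max(),np.polyfit(b[:,1],b[:,0],1),np.polyfit(b[:,2],b[:,0],1))
E
```

```text
fence 1067 [0.5107 0.3595 0.0357] ((510.62921142578125, 359.39483642578125), (15.989997863769531, 100.25056457519531), 2.77729868888855)
fence 639 [0.4604 0.3991 0.0356] ((458.7919921875, 399.2474365234375), (66.58446502685547, 16.27633285522461), 2.480243444442749)
fence 84 [0.4165 0.3063 0.0351] ((416.477783203125, 305.9833984375), (13.490427017211914, 12.563497543334961), 46.75904083251953)
base 4307 ((467.60357666015625, 356.6228942871094), (136.09922790527344, 136.03875732421875), 2.7957816123962402)
plate 3560 0.01959305399090394 ((460.8684997558594, 352.4378356933594), (83.6697998046875, 78.42178344726562), 3.240623712539673)
axis 0 slope deg -2.681321242589513 at mid 0.3595 0.5031 0.0006
axis 1 slope deg 2.7339204365320238 at mid 0.4604 0.3914 0.0004
axis 1 slope deg -2.8100777781507884 at mid 0.4165 0.3006 0.0008
top 5365 -0.006669345933424536 ((0.09419822692871094, -0.09963798522949219), (35.413116455078125, 51.97941207885742), 0.45567989349365234)
front [ 0.01673892 -0.00038397  0.01558186] 0.03768901854117781 [-0.00174104  0.01635809] [0.01889811 0.01602858]
```

Fixture origin (0.4676,0.3566), yaw 2.75°, plate z 0.0196. Move the lug over a point about 6 mm short of both fences, square it up and descend.

Request:
drive_tool:
  plan:
    - [0.026,-0.012,0,0,0,0,-1]
    - [0.0256,-0.012,0,0,0,0,-1]
    - [0,0,0.02,0,0,-1.75,-1]
    - [0,0,0.035,0,0,0,-1]
    - [0,0,0.035,0,0,0,-1]
    - [0,0,0.035,0,0,0,-1]
    - [0,0,0.035,0,0,0,-1]
    - [0,0,0.025,0,0,0,-1]
    - [0,0,0,0,0,0,-1]
    - [0,0,0,0,0,0,-1]

```text
t: 15.35
tcp_pos: [0.4796, 0.3644, 0.1168]
tool_rot: [1.0, 0.024, 0.001, -0.0]
force: [0.3, 0.1, -4.1]
finger_gap: 0.49
gripper_force: 82.7
```

Request:
drive_tool:
  plan:
    - [0,0,0.02,0,0,0,-1]
    - [0,0,0.02,0,0,0,-1]
    - [0,0,0.01,0,0,0,-1]
    - [0,0,0,0,0,0,-1]
    - [0,0,0,0,0,0,-1]

```text
t: 15.85
tcp_pos: [0.4796, 0.3645, 0.0672]
tool_rot: [1.0, 0.024, 0.001, -0.001]
force: [-0.7, 0.6, -4.2]
finger_gap: 0.492
gripper_force: 82.9
```

```bash
python3 - <<'E'
from h import *
s=manip.sense();M=T();print(s['tcp_pos'].round(4),s['force'].round(1),s['finger_gap'],M.round(4)[:3,:3])
d=snap('wrist','w5.png');snap('side','s5.png')
cv2.imwrite('pics/c5.png',d['image'][100:340,100:420,::-1].repeat(2,0).repeat(2,1))
a=np.radians(2.75);o=np.array([.4676,.3566]);c,sn=np.cos(a),np.sin(a);W=np.array([[c,sn],[-sn,c]])
print('tcp in fixture mm',(W@(s['tcp_pos'][:2]-o)*1000).round(1),'yaw',np.degrees(np.arctan2(M[1,0],M[0,0])))
P=cloud(d).reshape(-1,3);P[:,:2]=(P[:,:2]-o)@W.T
t=(W@(s['tcp_pos'][:2]-o))
b=P[(abs(P[:,0]-t[0]-.017)<.006)&(abs(P[:,1]-t[1])<.019)&(P[:,2]>.038)&(P[:,2]<s['tcp_pos'][2]+.005)]
print('front',len(b),b.mean(0),np.polyfit(b[:,1],b[:,0],1),np.polyfit(b[:,2],b[:,0],1))
b=P[(abs(P[:,0]-t[0])<.03)&(abs(P[:,1]-t[1])<.02)&(P[:,2]>s['tcp_pos'][2]+.003)&(P[:,2]<s['tcp_pos'][2]+.012)]
A=np.c_[b[:,:2]-t,np.ones(len(b))];print('top',len(b),np.linalg.lstsq(A,b[:,2],rcond=None)[0],b.min(0),b.max(0))
E
```

```text
[0.4796 0.3645 0.0672] [-0.7  0.6 -4.2] 0.4919088604912865 [[ 0.9988  0.048   0.0025]
 [ 0.0479 -0.9988  0.0013]
 [ 0.0025 -0.0011 -1.    ]]
tcp in fixture mm [12.4  7.4] yaw 2.7482845256463846
front 2066 [0.0289214  0.0073884  0.05576837] [0.00120962 0.02891246] [0.00322419 0.02874159]
top 4121 [-0.00688218  0.00119488  0.07388583] [-0.00566641 -0.0126397   0.07026004] [0.03018038 0.02735428 0.07616135]
```

View pics/c5.png

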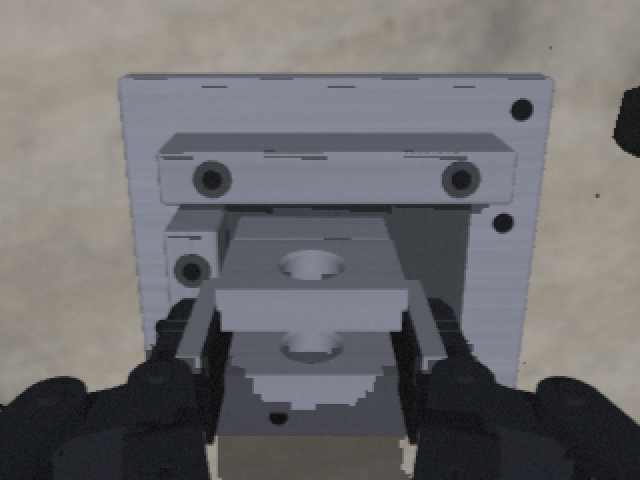

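Lug is upright and square, about 6 mm short of both fences, with its underside about 8 mm over the plate. Lower to contact.

Request:
drive_tool:
  plan:
    - [0,0,0.004,0,0,0,-1]
    - [0,0,0.002,0,0,0,-1]
    - [0,0,0.001,0,0,0,-1]
    - [0,0,0,0,0,0,-1]
    - [0,0,0,0,0,0,-1]

```text
t: 16.45
tcp_pos: [0.4785, 0.364, 0.0588]
tool_rot: [1.0, 0.024, -0.0, 0.0]
force: [0.1, 0.6, -4.9]
finger_gap: 0.495
gripper_force: 83.0
```

Request:
drive_tool:
  plan:
    - [0,0,0.001,0,0,0,-1]
    - [0,0,0,0,0,0,-1]
    - [0,0,0,0,0,0,-1]

```text
t: 16.75
tcp_pos: [0.4785, 0.364, 0.0586]
tool_rot: [1.0, 0.024, 0.0, -0.0]
force: [-2.3, -0.1, 4.8]
finger_gap: 0.491
gripper_force: 83.8
```

Request:
drive_tool:
  plan:
    - [0,0,0.0005,0,0,0,-1]
    - [0,0,0,0,0,0,-1]
    - [0,0,0,0,0,0,-1]

```text
t: 17.05
tcp_pos: [0.4785, 0.364, 0.0586]
tool_rot: [1.0, 0.024, 0.0, -0.0]
force: [-2.9, -1.2, 7.5]
finger_gap: 0.492
gripper_force: 84.3
```

Seated on the plate with about 12 N. Slide toward the corner.

Request:
drive_tool:
  plan:
    - [0.001,-0.001,0,0,0,0,-1]
    - [0.001,-0.001,0,0,0,0,-1]
    - [0.001,-0.001,0,0,0,0,-1]
    - [0.001,-0.001,0,0,0,0,-1]
    - [0.0005,-0.0005,0,0,0,0,-1]
    - [0,0,0,0,0,0,-1]
    - [0,0,0,0,0,0,-1]

```text
t: 17.75
tcp_pos: [0.4793, 0.3649, 0.0587]
tool_rot: [1.0, 0.025, -0.004, 0.004]
force: [-7.8, -12.0, 16.9]
finger_gap: 0.488
gripper_force: 85.1
```

Request:
drive_tool:
  plan:
    - [0.0005,0,0,0,0,0,-1]
    - [0.0005,0,0,0,0,0,-1]
    - [0.0005,0,0,0,0,0,-1]
    - [0,0,0,0,0,0,-1]
    - [0,0,0,0,0,0,-1]

```text
t: 18.25
tcp_pos: [0.4794, 0.3649, 0.0587]
tool_rot: [1.0, 0.025, -0.005, 0.004]
force: [-9.2, -10.1, 18.7]
finger_gap: 0.49
gripper_force: 85.3
```

Request:
drive_tool:
  plan:
    - [0.0005,0,0,0,0,0,-1]
    - [0.0005,0,0,0,0,0,-1]
    - [0,0,0,0,0,0,-1]
    - [0,0,0,0,0,0,-1]

```text
t: 18.65
tcp_pos: [0.4796, 0.3649, 0.0587]
tool_rot: [1.0, 0.025, -0.006, 0.004]
force: [-11.3, -10.7, 19.8]
finger_gap: 0.494
gripper_force: 85.5
```

Plate friction is holding it back. Relax, lift slightly, re-approach with less down-force.

Request:
drive_tool:
  plan:
    - [-0.0035,0.0025,0,0,0,0,-1]
    - [-0.0035,0.002,-0.001,0,0,0,-1]
    - [0,0,-0.001,0,0,0,-1]
    - [0,0,-0.001,0,0,0,-1]
    - [0,0,0,0,0,0,-1]
    - [0,0,0,0,0,0,-1]

```text
t: 19.25
tcp_pos: [0.4788, 0.3641, 0.0599]
tool_rot: [1.0, 0.024, 0.0, 0.0]
force: [-1.0, -0.5, -4.2]
finger_gap: 0.488
gripper_force: 83.0
```

```bash
cat > chk.py <<'E'
from h import *
import sys
s=manip.sense();M=T();print(s['tcp_pos'].round(4),s['force'].round(1),s['ft_torque'].round(2),M.round(4)[:3,:3].tolist())
d=snap('wrist',sys.argv[1]+'.png')
a=np.radians(2.75);o=np.array([.4676,.3566]);c,sn=np.cos(a),np.sin(a);W=np.array([[c,sn],[-sn,c]])
t=W@(s['tcp_pos'][:2]-o);z=s['tcp_pos'][2]
print('tcp in fixture mm',(t*1000).round(1),'yaw',np.degrees(np.arctan2(M[1,0],M[0,0])))
P=cloud(d).reshape(-1,3);P[:,:2]=(P[:,:2]-o)@W.T
b=P[(abs(P[:,0]-t[0]-.017)<.006)&(abs(P[:,1]-t[1])<.019)&(P[:,2]>.039)&(P[:,2]<z+.005)]
print('front',len(b),b.mean(0).round(4),'yaw,pitch slopes',np.polyfit(b[:,1],b[:,0],1)[0].round(4),np.polyfit(b[:,2],b[:,0],1)[0].round(4))
b=P[(abs(P[:,0]-t[0])<.03)&(abs(P[:,1]-t[1])<.02)&(P[:,2]>z+.003)&(P[:,2]<z+.012)]
A=np.c_[b[:,:2]-t,np.ones(len(b))];print('top',len(b),np.linalg.lstsq(A,b[:,2],rcond=None)[0].round(4))
E
python3 chk.py w6
```

```text
[0.4788 0.3641 0.0599] [-1.  -0.5 -4.2] [0.04 0.05 0.  ] [[0.9989, 0.0479, 0.0], [0.0479, -0.9989, -0.0], [0.0, 0.0, -1.0]]
tcp in fixture mm [11.5  7. ] yaw 2.7480062344177654
front 1649 [0.0279 0.007  0.0518] yaw,pitch slopes -0.0002 0.0387
top 4113 [-0.0087  0.0013  0.0665]
```

Request:
drive_tool:
  plan:
    - [0.002,-0.002,0,0,0,0,-1]
    - [0.002,-0.002,0,0,0,0,-1]
    - [0.001,-0.001,0,0,0,0,-1]
    - [0,0,0,0,0,0,-1]
    - [0,0,0,0,0,0,-1]

```text
t: 19.8
tcp_pos: [0.4832, 0.3692, 0.0603]
tool_rot: [1.0, 0.024, -0.0, 0.0]
force: [-0.4, -0.3, -3.0]
finger_gap: 0.49
gripper_force: 83.0
```

Request:
drive_tool:
  plan:
    - [0.0005,0,0,0,0,0,-1]
    - [0.0005,0,0,0,0,0,-1]
    - [0.0005,0,0,0,0,0,-1]
    - [0.0005,0,0,0,0,0,-1]
    - [0.0005,0,0,0,0,0,-1]
    - [0,0,0,0,0,0,-1]
    - [0,0,0,0,0,0,-1]

```text
t: 20.5
tcp_pos: [0.4853, 0.3692, 0.0602]
tool_rot: [1.0, 0.024, -0.0, 0.0]
force: [-1.0, -0.2, -2.1]
finger_gap: 0.488
gripper_force: 83.0
```

Request:
drive_tool:
  plan:
    - [0,-0.0005,0,0,0,0,-1]
    - [0,-0.0005,0,0,0,0,-1]
    - [0,-0.0005,0,0,0,0,-1]
    - [0,-0.0005,0,0,0,0,-1]
    - [0,0,0,0,0,0,-1]
    - [0,0,0,0,0,0,-1]

```text
t: 21.1
tcp_pos: [0.4853, 0.3704, 0.0601]
tool_rot: [1.0, 0.024, -0.001, 0.001]
force: [-0.7, -5.2, -4.3]
finger_gap: 0.489
gripper_force: 83.0
```

Short fence touched. Ease y, set down lightly, then press into both.

Request:
drive_tool:
  plan:
    - [-0.0005,0.001,0,0,0,0,-1]
    - [0,0,0.0008,0,0,0,-1]
    - [0,0,0.0008,0,0,0,-1]
    - [0,0,0,0,0,0,-1]
    - [0,0,0,0,0,0,-1]

```text
t: 21.6
tcp_pos: [0.4852, 0.3703, 0.0588]
tool_rot: [1.0, 0.024, 0.0, 0.0]
force: [-1.5, -3.4, -0.7]
finger_gap: 0.491
gripper_force: 83.1
```

Request:
drive_tool:
  plan:
    - [0.0005,-0.0005,0,0,0,0,-1]
    - [0.0005,-0.0005,0,0,0,0,-1]
    - [0.0005,-0.0005,0,0,0,0,-1]
    - [0.0005,0,0,0,0,0,-1]
    - [0,0,0,0,0,0,-1]
    - [0,0,0,0,0,0,-1]

```text
t: 22.2
tcp_pos: [0.4854, 0.3704, 0.0587]
tool_rot: [1.0, 0.024, -0.002, 0.002]
force: [-4.3, -7.6, 2.4]
finger_gap: 0.489
gripper_force: 83.6
```

Request:
drive_tool:
  plan:
    - [0.0005,-0.0005,0,0,0,0,-1]
    - [0.0005,0,0,0,0,0,-1]
    - [0.0005,0,0,0,0,0,-1]
    - [0,0,0,0,0,0,-1]
    - [0,0,0,0,0,0,-1]

```text
t: 22.7
tcp_pos: [0.4854, 0.3705, 0.0587]
tool_rot: [1.0, 0.024, -0.004, 0.002]
force: [-7.1, -8.0, 4.5]
finger_gap: 0.491
gripper_force: 83.8
```

```bash
python3 chk.py w7
```

```text
[0.4854 0.3705 0.0587] [-7.1 -8.   4.5] [-1.33  0.98  0.15] [[0.9988, 0.0488, -0.0071], [0.0488, -0.9988, -0.0046], [-0.0073, 0.0043, -1.0]]
tcp in fixture mm [18.4 13. ] yaw 2.796207104417456
front 1611 [0.0348 0.0129 0.0511] yaw,pitch slopes -0.0027 0.0503
top 4152 [-0.0132 -0.0031  0.0654]
```

Both fences touched (lug at 18.4, 13.0 mm). Compliance has tilted the tool 0.4°/0.26°, so I'll counter that and raise the fence push a little.

Request:
drive_tool:
  plan:
    - [0,0,0,0.15,0.2,0,-1]
    - [0,0,0,0.15,0.25,0,-1]
    - [0.0005,-0.0005,0,0,0,0,-1]
    - [0.0005,-0.0005,0,0.1,0.1,0,-1]
    - [0.0005,0,0,0,0.1,0,-1]
    - [0.0005,0,0,0,0,0,-1]
    - [0,0,0,0,0,0,-1]
    - [0,0,0,0,0,0,-1]

```text
t: 23.55
tcp_pos: [0.4854, 0.3704, 0.0587]
tool_rot: [1.0, 0.025, -0.0, -0.0]
force: [-9.8, -9.2, 8.1]
finger_gap: 0.491
gripper_force: 84.1
```

```bash
python3 chk.py w8
```

```text
[0.4854 0.3704 0.0587] [-9.8 -9.2  8.1] [-1.94  1.49  0.03] [[0.9988, 0.0491, -0.0005], [0.0491, -0.9988, 0.0001], [-0.0005, -0.0001, -1.0]]
tcp in fixture mm [18.4 12.9] yaw 2.8155165141244862
front 1579 [0.0348 0.013  0.051 ] yaw,pitch slopes -0.0003 0.0484
top 4180 [-0.011  -0.0002  0.0654]
```

Request:
drive_tool:
  plan:
    - [0.0005,-0.0005,-0.0004,0,0,0,-1]
    - [0.0005,-0.0005,-0.0004,0.1,0.1,0,-1]
    - [0.0005,-0.0005,-0.0004,0.05,0.1,0,-1]
    - [0.0005,-0.0005,0,0,0,0,-1]
    - [0,0,0,0,0,0,-1]
    - [0,0,0,0,0,0,-1]

```text
t: 24.2
tcp_pos: [0.4854, 0.3705, 0.0587]
tool_rot: [1.0, 0.025, -0.001, 0.001]
force: [-8.7, -14.1, 4.7]
finger_gap: 0.491
gripper_force: 83.9
```

```bash
python3 chk.py w9; python3 - <<'E'
from h import *
d=snap('side','s9.png')
a=np.radians(2.75);o=np.array([.4676,.3566]);c,sn=np.cos(a),np.sin(a);W=np.array([[c,sn],[-sn,c]])
def fit(P,x0,x1,y0,y1,z0,z1,n):
    b=P[(P[:,0]>x0)&(P[:,0]<x1)&(P[:,1]>y0)&(P[:,1]<y1)&(P[:,2]>z0)&(P[:,2]<z1)]
    if len(b)<15: print(n,len(b));return
    A=np.c_[b[:,:2]-[.018,.013],np.ones(len(b))];w=np.ones(len(b),bool)
    for _ in range(4):
        p=np.linalg.lstsq(A[w],b[w,2],rcond=None)[0];r=b[:,2]-A@p;w=abs(r)<2*r[w].std()+1e-4
    print(n,len(b),p.round(4),r[w].std().round(5))
for f in('w5','w9','s9'):
    P=cloud(load(f)).reshape(-1,3);P[:,:2]=(P[:,:2]-o)@W.T
    fit(P,.052,.068,-.06,.06,.006,.018,f+' base');fit(P,.036,.05,-.05,.05,.033,.04,f+' fence top')
    dz=.0082 if f=='w5' else 0;dx=-.006 if f=='w5' else 0
    fit(P,.003+dx,.012+dx,-.004,.030,.060+dz,.070+dz,f+' ear-');fit(P,.025+dx,.034+dx,-.004,.030,.060+dz,.070+dz,f+' ear+');fit(P,.003+dx,.034+dx,-.004,.030,.061+dz,.070+dz,f+' top')
    b=P[(P[:,0]>.030+dx)&(P[:,0]<.038+dx)&(P[:,1]>.0)&(P[:,1]<.026)&(P[:,2]>.037+dz*0)&(P[:,2]<.064+dz)]
    print(f,'front x by z',[(round(float(z),3),np.median(b[(b[:,2]>z)&(b[:,2]<z+.004)][:,0]).round(4),((b[:,2]>z)&(b[:,2]<z+.004)).sum()) for z in np.arange(.037,.068,.004)])
w=load('w9')['image'];s=d['image']
A=cv2.resize(w[130:310,140:340,::-1],(500,450),interpolation=cv2.INTER_CUBIC);B=cv2.resize(s[110:212,282:350,::-1],(300,450),interpolation=cv2.INTER_CUBIC)
cv2.imwrite('pics/c9.png',np.hstack([A,B]))
E
```

```text
[0.4854 0.3705 0.0587] [ -8.7 -14.1   4.7] [-2.5   1.63  0.02] [[0.9988, 0.0497, -0.002], [0.0497, -0.9988, -0.0012], [-0.002, 0.0011, -1.0]]
tcp in fixture mm [18.5 13. ] yaw 2.8464212477400253
front 1590 [0.0349 0.0129 0.0511] yaw,pitch slopes -0.0014 0.0492
top 4178 [-0.0128 -0.0001  0.0654]
w5 base 4977 [-0.015  -0.001   0.0122] 0.00055
w5 fence top 4124 [ 0.0011 -0.0002  0.0357] 0.00054
w5 ear- 1138 [0.0006 0.004  0.0742] 0.00046
w5 ear+ 1273 [-0.0092  0.001   0.0743] 0.00046
w5 top 2960 [0.0019 0.0023 0.0742] 0.00049
w5 front x by z [(0.037, np.float64(0.0294), np.int64(126)), (0.041, np.float64(0.0294), np.int64(138)), (0.045, np.float64(0.0293), np.int64(139)), (0.049, np.float64(0.0293), np.int64(168)), (0.053, np.float64(0.0281), np.int64(332)), (0.057, np.float64(0.0291), np.int64(126)), (0.061, np.float64(0.0293), np.int64(80)), (0.065, np.float64(0.0294), np.int64(115))]
w9 base 5275 [-0.016  -0.0009  0.0123] 0.00054
w9 fence top 4353 [ 0.0066 -0.0003  0.0355] 0.00053
w9 ear- 1143 [-0.0146 -0.0003  0.0656] 0.00046
w9 ear+ 1252 [-0.0138 -0.0026  0.0658] 0.00048
w9 top 2883 [-0.0063 -0.0011  0.0657] 0.00049
w9 front x by z [(0.037, np.float64(0.0353), np.int64(140)), (0.041, np.float64(0.0352), np.int64(188)), (0.045, np.float64(0.034), np.int64(312)), (0.049, np.float64(0.0352), np.int64(108)), (0.053, np.float64(0.0354), np.int64(81)), (0.057, np.float64(0.0354), np.int64(136)), (0.061, np.float64(0.0354), np.int64(160)), (0.065, np.float64(nan), np.int64(0))]
s9 base 217 [0.0535 0.0032 0.0101] 0.00169
s9 fence top 128 [-0.0618 -0.0059  0.0378] 0.00121
s9 ear- 7
s9 ear+ 29 [ 0.1253 -0.0429  0.0651] 0.00108
s9 top 47 [ 0.0263 -0.0411  0.0663] 0.00109
s9 front x by z [(0.037, np.float64(0.0351), np.int64(2)), (0.041, np.float64(0.0353), np.int64(12)), (0.045, np.float64(0.034), np.int64(10)), (0.049, np.float64(0.0335), np.int64(2)), (0.053, np.float64(0.0353), np.int64(5)), (0.057, np.float64(0.0361), np.int64(1)), (0.061, np.float64(0.0359), np.int64(5)), (0.065, np.float64(nan), np.int64(0))]
  return _methods._mean(a, axis=axis, dtype=dtype,
  ret = ret.dtype.type(ret / rcount)
```

View pics/c9.png

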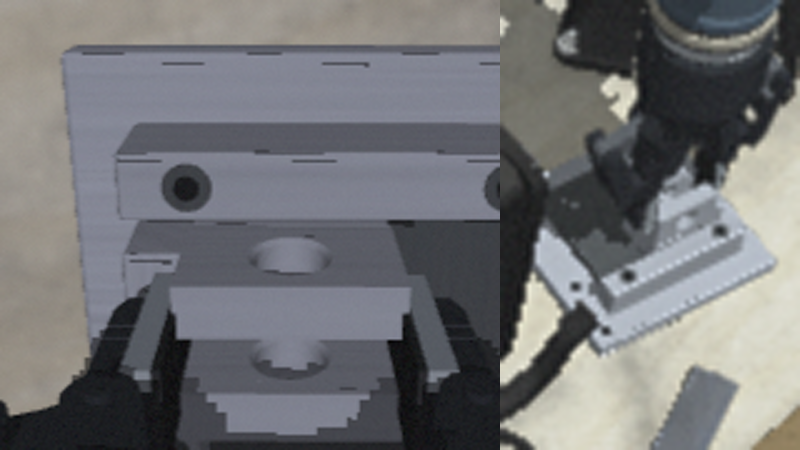

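The picture shows the lug's front face flush along the long fence at (275,222) and its end against the short fence at (150,250). The clouds have the face vertical at x = 35.3 mm. Firm up the x push.

Request:
drive_tool:
  plan:
    - [0.0005,0,-0.0002,0,0,0,-1]
    - [0.0005,0,-0.0002,0,0.1,0,-1]
    - [0.0005,0,0,0.1,0.1,0,-1]
    - [0.0005,0,0,0,0.1,0,-1]
    - [0.0005,0,0,0,0,0,-1]
    - [0,0,0,0,0,0,-1]
    - [0,0,0,0,0,0,-1]

```text
t: 25.0
tcp_pos: [0.4854, 0.3704, 0.0587]
tool_rot: [1.0, 0.025, -0.001, 0.0]
force: [-14.5, -12.3, 6.6]
finger_gap: 0.492
gripper_force: 83.9
```

```bash
python3 chk.py w10
```

```text
[0.4854 0.3704 0.0587] [-14.5 -12.3   6.6] [-2.33  2.28  0.02] [[0.9988, 0.0495, -0.0018], [0.0495, -0.9988, -0.0004], [-0.0018, 0.0003, -1.0]]
tcp in fixture mm [18.5 12.9] yaw 2.8382441984894524
front 1594 [0.0348 0.0129 0.051 ] yaw,pitch slopes -0.0013 0.0495
top 4154 [-0.0133 -0.0018  0.0653]
```

Request:
drive_tool:
  plan:
    - [0,-0.0005,0,0,0,0,-1]
    - [0,0,0,0,0,0,-1]
    - [0,0,0,0,0,0,-1]
    - [0,0,0,0,0,0,-1]
    - [0,0,0,0,0,0,-1]

```text
t: 25.55
tcp_pos: [0.4854, 0.3705, 0.0587]
tool_rot: [1.0, 0.025, -0.001, 0.001]
force: [-13.0, -14.5, 6.3]
finger_gap: 0.494
gripper_force: 84.1
```

```bash
python3 -c "
from station import manip
s=manip.sense();print(s['force'],s['tcp_pos'],s['gripper_force']);print(manip.sign_off())"
```

```text
[-13.03890444 -14.5087155    6.26316942] [0.48544953 0.37045265 0.05868052] 84.09074664115906
the job is handed in; nothing more can be done
None
```

I handed the job in at about 25.6 s: the lid lies flat on the bench behind the work light, and the lug stands on the foot plate with its slot along the longer fence, still gripped and pressed into the corner at about 13–15 N on each fence.

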